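# Release the ratchet stop of the spice organiser and push it fully back

## Task

The spice organiser needs room for more jars. With the fingertips, press down the orange release pad on its sliding stop and, keeping it pressed, push the stop back along the bar, away from the jars, as far as it goes; then let go so that the pad springs up and the ratchet catches. Grasp and lift nothing, and leave the spice jars and the little shaker standing where they are.

Things in the scene. Friction and masses are not known exactly. Their poses are not given: they have to be found in the camera images.
- organiser: Spice organiser screwed to the worktop: pale wooden board 400x135x12 mm (x -0.17 to 0.23, y -0.053 to 0.082), wooden wall (86 mm high) at x -0.155, aluminium bar (12 mm square, centre 47 mm up) along y +0.048. Origin at worktop level. +x runs along the bar from the wall towards its black post; z up. Three jars stand on the board at y about -0.016, between the wall and the stop.
- stop (a joint): Slide of the grey stop (the jaw) along the bar, m: 0 = nearest the jars, grows along the organiser's +x, 0.130 = fully back on a hard end stop. Starts at 0 to 0.035. A ratchet with 10 mm teeth blocks the + direction (it gives one tooth at most) unless the release pad is pressed; towards the jars it clicks along. 2.5 N of friction; stays where left.
- release (a joint): Travel of the orange release pad, m: 0 = up, grows as it is pressed straight down, 0.010 = bottomed. The ratchet is free beyond about 0.005 and catches again when the pad comes up. Spring: about 3 N at the top, 6 N at the bottom. The pad rides on the stop.
- release_pad (a point): Centre of the orange pad's top, 85 mm above the worktop when up; moves with stop and pad. The pad is 52 mm along the bar, 58 mm across, in a well of the stop 58 mm long: jaw plate in front (towards the jars), rear lip behind, its inner face 29 mm from the pad's centre. A fingertip pressing the pad pushes the stop back by friction and against the lip. Side cheeks: 72 mm high.
- jaw_face (a point): Top edge, mid-width, of the stop's front face (towards the jars), 95 mm above the worktop; the jaw plate is 8 mm thick and 130 mm wide across the organiser. The rear lip's top is 103 mm above the worktop.
- spice_jar_1: Loose glass spice jar with a dark cap, 41 mm diameter, 105 mm tall, one of three standing on the board; origin at the centre of its foot, z up. To be left alone.
- spice_jar_3: As spice_jar_1: loose spice jar on the board, 41 mm diameter, 105 mm tall, origin at its foot. To be left alone.
- spice_jar_4: As spice_jar_1: loose spice jar on the board, 41 mm diameter, 105 mm tall, origin at its foot. To be left alone.
- mill_2: Loose little shaker with a grey cap, 44 mm diameter, 90 mm tall, on the worktop between the robot and the organiser; origin at the centre of its foot. To be left alone.

How it is judged:
On the way, in this order (a step that is already met when the one before it is completed fails the run):
1. the release pad is pressed (6 mm or more) by the fingers while the stop is still forward (value of joint release above 0.006 m and contact force between the fingers and organiser above 1 N and value of joint stop below 0.08 m), for 0.1 s.
2. the stop has been pushed back to within 10 mm of its end (value of joint stop above 0.12 m), for 0.1 s.
At the end, for the whole second after the job is handed in: The stop is within 10 mm of its fully back position, the release pad is up again (less than 4 mm down), and the three jars and the shaker stand upright within 15 mm of where they stood (value of joint stop above 0.12 m and value of joint release below 0.004 m and angle between each of spice_jar_1, spice_jar_3, spice_jar_4, mill_2's own z axis and vertical below 0.15 rad and distance of each of spice_jar_1, spice_jar_3, spice_jar_4, mill_2 from where it was at the start of the episode below 0.015 m); the robot touches nothing.
It fails at once if a jar or the shaker is lifted, carried, shoved more than 25 mm or knocked over (distance of any of spice_jar_1, spice_jar_3, spice_jar_4, mill_2 from where it was at the start of the episode above 0.025 m or height (world z) of any of spice_jar_1, spice_jar_3, spice_jar_4 above 0.024 m or height (world z) of mill_2 above 0.012 m or angle between any of spice_jar_1, spice_jar_3, spice_jar_4, mill_2's own z axis and vertical above 0.5 rad).
It also fails if it takes over 38 s, if anything falls off the work surface, if the arm or the gripper's body presses on something with over 40 N, if the wrist force passes 120 N, or if a joint passes its speed limit or range.

## Robot

A 7-joint arm with a two-finger parallel gripper is mounted at the origin on a cart in front of the work surface, level with it; the furniture and walls round the work are solid. World frame = base frame: x ahead of the robot, y to its left, z up, the work surface at z = 0. Lengths are in m, angles in rad, forces in N, time in s.
With the tool pointing down it reaches from about 0.425 to 1.025 m from the base axis. Payload 9.4 kg.
Tool frame: the origin (TCP) lies midway between the tips of the shut fingers; the grasp point (between the pads) lies 19 mm behind it; z points along the fingers, y is the line along which they close (so a half turn about z gives the same grasp; the last joint's range is limited). The gripper opens to 93 mm and grips with 3 to 60 N. Pads are 15 mm wide; open, the fingers measure 128 mm over their backs; the gripper's body (75 mm by 188 mm) begins 65 mm behind the grasp point.
Start: joints at [1.255, 0.599, -0.003, 1.599, 0.002, 0.943, -0.08], TCP at [0.171, -0.704, 0.219] pointing down, gripper open.
Joint ranges: [-2.57, 2.57], [-0.35, 1.97], [-1.29, 1.29], [0.11, 2.56], [-1.05, 4.19], [0.11, 1.86], [-2.63, 2.63]. Speed limits (rad/s): [2.22, 2.22, 3.01, 3.01, 3.14, 3.14, 3.14].

## Interface

Orientations are given as a unit quaternion [w, x, y, z].
In Python, from workcell import env gives the robot as it stands.
- The arm moves only by the tool apply_moves, never from a script. Its argument "plan" is a list of rows, each an object of numbers: "x", "y", "z": the shift along the tool's x, y, z in m; "wx", "wy", "wz": the turn, a rotation vector about the tool's x, y, z in rad. A call has 1 to 20 rows; each row shifts and turns the commanded pose from where the row before left it, along the tool's axes as they then stand; what a row does not reach is not made up. A row lasts 1/10 s, in which the tool goes at most 50 mm and 8.59 degrees, less where a joint would pass 70% of its speed; a pose out of reach is approached as far as the arm can. A call is refused whole if a number of a shift passes 0.05 or a number of a turn 0.15, either way. A call with a gripper value outside its range is refused whole. "jaw" is the opening, from 0 (shut) to 1 (fully open), set as the call begins (left out, the last holds). The fingers move at their own pace and stop on an object; "newtons" is the grip in N (left out, the last holds). Time passes only in rows, so rows that do not move let the fingers close. It gives the time, the measured TCP pose, the force, the opening and the grip force at its end, in the units of the state.
- env.get_obs(): the state, without advancing time (a new reading comes with each control period).
- env.snapshot(name): name is "side" or "top" or "wrist"; returns a dict with "pixels" (400x640x3 uint8, blue, green, red), "fx", "fy", "cx", "cy" (pixels), "R" (3x3) and "t" (3): a world point X has camera coordinates R X + t; the wrist camera has in their place "T_tool_cam" (4x4, takes a point from camera to tool coordinates, whose origin is the TCP and whose axes are the flange's). Camera axes: x right, y down, z forward; pixel columns grow to the right and rows downward; lengths in m; the calibration is good to about 2 mm. A picture is of the moment at which its call begins: read the wrist's pose just before it. There is no depth.
- env.finish_job(): hands the job in; it is judged then, once.
Trained networks look in a picture, given as the dict that the camera call returned (one of the last four; its "shot" number tells which), for a name from the list of things; names that differ only in an ending like _2 or _b are one class to them, and where a whole thing is asked for, a point or a joint stands for the part that bears it (a point fixed in the world has none). Each returns a list of dicts, best first, with "conf" (0 to 1); they miss things now and then, are a little off and sometimes report something else, mostly with a low value. They report only what shows in the picture. A call takes as long as a camera call.
- env.search_frame(picture, label): "bbox" ([left, top, width, height] in pixels, round what is visible of it).
- env.place_of(picture, label): "centre" ([column, row] in pixels: a listed point, or the origin of a listed thing).
The state is a dict: "t": time; "qpos": joint angles; "joint_vel": joint speeds; "joint_efforts": joint torques, N m; "ee_pos": TCP position; "tool_rot": TCP orientation; "ft_force": force on the tool from outside, world axes, zero at the start; "wrist_torque": the same for the moment, N m; "width": finger opening in m; "finger_force": force on a finger pad.
Only numpy, scipy, OpenCV 4.12 (cv2) and the standard library are available. Lean on these libraries where they do the work, as an engineer would, in place of code of your own. Each camera call takes 0.05 s, during which the arm holds its last target. There are 200 camera calls.

## Working session

There is one attempt and no reset: what is moved stays moved. The work goes in short steps, Python scripts to look and compute and a tool call to move; the robot and the scene stay as the last step left them, time stands still between calls to the robot, and variables do not carry over. Pictures are saved under pics/ and viewed, at most 10 in all, crops included, and the job is handed in when it is done.

Besides the shell and the picture viewer there is one more tool, called in YAML: its name, and indented under it one key for each argument. apply_moves: Moves the arm, as the interface text tells. Its arguments: {"type":"object","properties":{"plan":{"type":"array"},"jaw":{"type":"number"},"newtons":{"type":"number"}},"required":["plan"]}

```bash
mkdir -p pics; cat > h.py <<'E'
import numpy as np, cv2
from scipy.spatial.transform import Rotation as Ro
from workcell import env
def ray(p,uv,z):
    d=np.array([(uv[0]-p["cx"])/p["fx"],(uv[1]-p["cy"])/p["fy"],1.]);R=np.array(p["R"]);t=np.array(p["t"])
    c=-R.T@t;d=R.T@d
    return c+d*(z-c[2])/d[2]
def tri(obs):
    A=[];b=[]
    for p,uv in obs:
        R=np.array(p["R"]);c=-R.T@np.array(p["t"]);d=R.T@np.array([(uv[0]-p["cx"])/p["fx"],(uv[1]-p["cy"])/p["fy"],1.]);d/=np.linalg.norm(d)
        M=np.eye(3)-np.outer(d,d);A.append(M);b.append(M@c)
    return np.linalg.solve(sum(A),sum(b))
E
python3 - <<'E'
from h import *
np.set_printoptions(precision=4,suppress=True)
P={n:env.snapshot(n) for n in("side","top")}
Z=dict(organiser=0,release_pad=.085,jaw_face=.095,spice_jar_1=.012,mill_2=0)
for n,p in P.items():
    cv2.imwrite(f"pics/{n}0.png",p["pixels"])
    print(n,"cam",-np.array(p["R"]).T@np.array(p["t"]))
    for l in Z:
        for r in env.place_of(p,l)[:4]: print(n,l,round(r["conf"],2),np.round(r["centre"],1),ray(p,r["centre"],Z[l]))
o=env.get_obs();print(o["t"],o["ee_pos"],o["tool_rot"],o["width"],o["ft_force"])
E
```

```text
side cam [ 0.4266 -0.5601  0.6851]
side organiser 0.62 [344.6 281.1] [ 0.5328 -0.0893  0.    ]
side release_pad 0.72 [388.2 260. ] [ 0.6029 -0.1172  0.085 ]
side jaw_face 0.32 [304.9 238.4] [ 0.4655 -0.0519  0.095 ]
side spice_jar_1 0.9 [314.6 254.7] [ 0.4845 -0.0259  0.012 ]
side spice_jar_1 0.78 [305.2 238.4] [0.4716 0.0195 0.012 ]
side spice_jar_1 0.69 [327.3 269.8] [ 0.5033 -0.0664  0.012 ]
side mill_2 0.62 [301.3 317.5] [ 0.4416 -0.1529  0.    ]
top cam [0.476 0.013 0.943]
top organiser 0.58 [381.9 173.8] [ 0.5433 -0.0917  0.    ]
top organiser 0.29 [414.8 234.5] [ 0.4245 -0.1518  0.    ]
top release_pad 0.85 [398.6 136.3] [ 0.6025 -0.1135  0.085 ]
top jaw_face 0.69 [387.8 163. ] [ 0.555  -0.0919  0.095 ]
top spice_jar_1 0.95 [345.9 202.9] [ 0.4887 -0.0203  0.012 ]
top spice_jar_1 0.69 [371.  195.5] [ 0.5015 -0.0685  0.012 ]
top spice_jar_1 0.57 [326.  215.4] [0.4658 0.0183 0.012 ]
top mill_2 0.56 [417. 231.] [ 0.4311 -0.1562  0.    ]
0.6 [ 0.1715 -0.7044  0.2186] [ 0.      0.9929  0.1191 -0.    ] 0.09279517050367066 [-1.0148  0.0823  0.166 ]
```

View pics/top0.png

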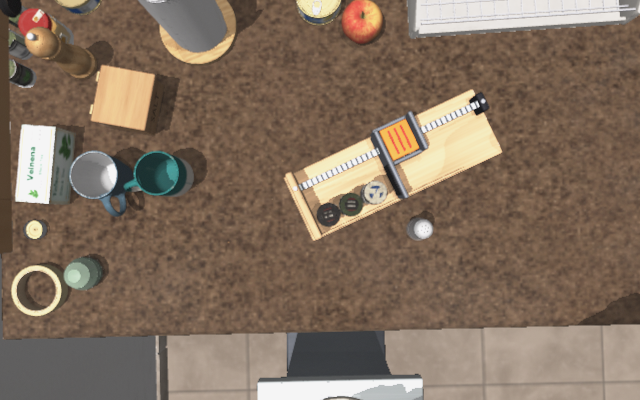

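View pics/side0.png

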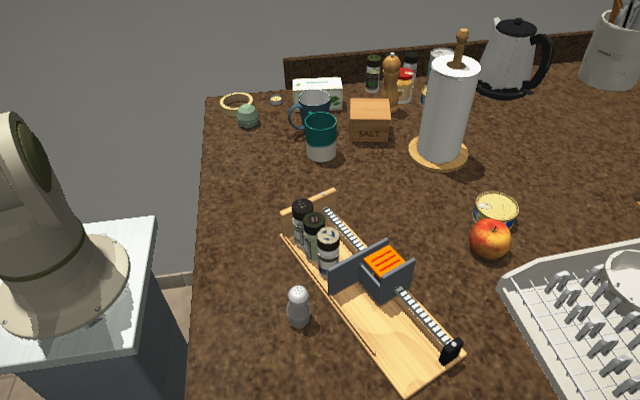

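The top view shows the organiser with the bar running from the wall at about (300,187) to the black post at (482,103). The pad is at (399,138), the jars at lower left and the shaker at (421,229). In the side view the pad is at (388,262), with the jaw plate between it and the jars. The pad estimates from the two cameras agree: about (0.603, -0.115).

apply_moves:
  plan:
    - {"x":0.031,"y":-0.026}
    - {"x":0.031,"y":-0.026}
    - {"x":0.031,"y":-0.026}
    - {"x":0.031,"y":-0.026}
    - {"x":0.031,"y":-0.026}
    - {"x":0.031,"y":-0.026}
    - {"x":0.031,"y":-0.026}
    - {"x":0.031,"y":-0.026}
    - {"x":0.031,"y":-0.026}
    - {"x":0.031,"y":-0.026}
    - {"x":0.031,"y":-0.026}
    - {"x":0.031,"y":-0.026}
    - {"x":0.031,"y":-0.026}
    - {"x":0.031,"y":-0.026}
    - {"x":0.031,"y":-0.026}
    - {"x":0.031,"y":-0.026}
    - {"x":0.031,"y":-0.026}
    - {"x":0.031,"y":-0.026}
    - {}
    - {}
  jaw: 0
  newtons: 10

```text
invalid input at $.plan[0]: expected keys x, y, z, wx, wy, wz
```

```bash
python3 - <<'E'
from h import *
np.set_printoptions(precision=4,suppress=True)
o=env.get_obs();p=env.snapshot("wrist")
print(o["t"],o["ee_pos"],o["tool_rot"],o["width"],o["ft_force"])
w,x,y,z=o["tool_rot"];T=np.eye(4);T[:3,:3]=Ro.from_quat([x,y,z,w]).as_matrix();T[:3,3]=o["ee_pos"]
C=np.linalg.inv(T@np.array(p["T_tool_cam"]));p["R"]=C[:3,:3];p["t"]=C[:3,3]
cv2.imwrite("pics/w1.png",p["pixels"])
def orange(p):
    h=cv2.cvtColor(np.ascontiguousarray(p["pixels"]),cv2.COLOR_BGR2HSV)
    m=cv2.inRange(h,(3,150,120),(25,255,255));m=cv2.morphologyEx(m,cv2.MORPH_CLOSE,np.ones((7,7)))
    n,L,s,c=cv2.connectedComponentsWithStats(m)
    return m,s,c
for l,zz in dict(release_pad=.085,jaw_face=.095).items():
    for r in env.place_of(p,l)[:2]: print(l,r["conf"],r["centre"],ray(p,r["centre"],zz))
h=cv2.cvtColor(np.ascontiguousarray(p["pixels"]),cv2.COLOR_BGR2HSV)
m=cv2.inRange(h,(2,180,140),(25,255,255));m=cv2.morphologyEx(m,cv2.MORPH_CLOSE,np.ones((7,7),np.uint8))
cs=max(cv2.findContours(m,0,2)[0],key=cv2.contourArea)
b=cv2.boxPoints(cv2.minAreaRect(cs));print([ray(p,q,.085)[:2] for q in b], b)
q=env.snapshot("top")
A,B=ray(q,(302,187),.053),ray(q,(478,105),.053);print("bar yaw",np.arctan2(*(B-A)[1::-1]))
A,B=ray(q,(316,240),.012),ray(q,(501,152),.012);print("board yaw",np.arctan2(*(B-A)[1::-1]))
E
```

```text
0.6 [ 0.1715 -0.7044  0.2186] [ 0.      0.9929  0.1191 -0.    ] 0.09279517050367066 [-1.0148  0.0823  0.166 ]Traceback (most recent call last):
  File "<stdin>", line 17, in <module>
ValueError: max() iterable argument is empty
```

View pics/w1.png

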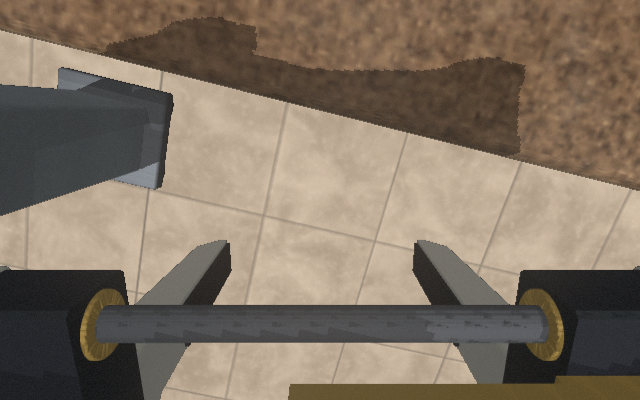

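The move was refused because each row needs all six keys, so nothing moved. The picture shows the start pose: floor below, and the open fingers at (230,250) and (415,250). I'll resend with full rows.

apply_moves:
  plan:
    - {"x":0.031,"y":-0.026,"z":0,"wx":0,"wy":0,"wz":0}
    - {"x":0.031,"y":-0.026,"z":0,"wx":0,"wy":0,"wz":0}
    - {"x":0.031,"y":-0.026,"z":0,"wx":0,"wy":0,"wz":0}
    - {"x":0.031,"y":-0.026,"z":0,"wx":0,"wy":0,"wz":0}
    - {"x":0.031,"y":-0.026,"z":0,"wx":0,"wy":0,"wz":0}
    - {"x":0.031,"y":-0.026,"z":0,"wx":0,"wy":0,"wz":0}
    - {"x":0.031,"y":-0.026,"z":0,"wx":0,"wy":0,"wz":0}
    - {"x":0.031,"y":-0.026,"z":0,"wx":0,"wy":0,"wz":0}
    - {"x":0.031,"y":-0.026,"z":0,"wx":0,"wy":0,"wz":0}
    - {"x":0.031,"y":-0.026,"z":0,"wx":0,"wy":0,"wz":0}
    - {"x":0.031,"y":-0.026,"z":0,"wx":0,"wy":0,"wz":0}
    - {"x":0.031,"y":-0.026,"z":0,"wx":0,"wy":0,"wz":0}
    - {"x":0.031,"y":-0.026,"z":0,"wx":0,"wy":0,"wz":0}
    - {"x":0.031,"y":-0.026,"z":0,"wx":0,"wy":0,"wz":0}
    - {"x":0.031,"y":-0.026,"z":0,"wx":0,"wy":0,"wz":0}
    - {"x":0.031,"y":-0.026,"z":0,"wx":0,"wy":0,"wz":0}
    - {"x":0.031,"y":-0.026,"z":0,"wx":0,"wy":0,"wz":0}
    - {"x":0,"y":0,"z":0,"wx":0,"wy":0,"wz":-0.09}
    - {"x":0,"y":0,"z":0,"wx":0,"wy":0,"wz":-0.09}
    - {"x":0,"y":0,"z":0,"wx":0,"wy":0,"wz":0}
  jaw: 0
  newtons: 10

```text
t: 2.75
ee_pos: [0.5791, -0.15, 0.2186]
tool_rot: [-0.0, 0.978, 0.209, -0.0]
ft_force: [0.3, 0.1, 0.6]
width: 0.0005
finger_force: 0.0
```

```bash
cat > look.py <<'E'
import sys
from h import *
np.set_printoptions(precision=4,suppress=True)
o=env.get_obs();p=env.snapshot("wrist")
print(o["t"],o["ee_pos"],o["tool_rot"],o["width"],o["ft_force"])
w,x,y,z=o["tool_rot"];T=np.eye(4);T[:3,:3]=Ro.from_quat([x,y,z,w]).as_matrix();T[:3,3]=o["ee_pos"]
print("tool y yaw",np.arctan2(T[1,1],T[0,1]))
C=np.linalg.inv(T@np.array(p["T_tool_cam"]));p["R"]=C[:3,:3];p["t"]=C[:3,3]
cv2.imwrite(f"pics/{sys.argv[1]}.png",p["pixels"])
q=env.snapshot("top");s=env.snapshot("side")
for n,P in (("w",p),("t",q),("s",s)):
  for l,zz in dict(release_pad=.085,jaw_face=.095).items():
    for r in env.place_of(P,l)[:1]:
        X=ray(P,r["centre"],zz);print(n,l,round(r["conf"],2),np.round(r["centre"],1),X[:2],"tool:",(T[:3,:3].T@(X-T[:3,3]))[:2])
A,B=ray(q,(302,187),.053),ray(q,(478,105),.053);print("bar yaw",np.arctan2(*(B-A)[1::-1]))
A,B=ray(q,(316,240),.012),ray(q,(501,152),.012);print("board yaw",np.arctan2(*(B-A)[1::-1]))
E
python3 look.py w2
```

```text
2.75 [ 0.5791 -0.15    0.2186] [-0.0001  0.9779  0.2088 -0.    ] 0.0004713061274365435 [0.3438 0.0814 0.5723]
tool y yaw -1.1500020095417844
w release_pad 0.65 [294.7 163.7] [ 0.594  -0.1177] tool: [ 0.0268 -0.0234]
w jaw_face 0.64 [249.6 200.3] [ 0.5513 -0.0949] tool: [-0.0029 -0.0616]
t release_pad 0.62 [398.5 136.7] [ 0.6018 -0.1133] tool: [ 0.0357 -0.0242]
t jaw_face 0.9 [385.1 163.9] [ 0.5536 -0.0872] tool: [ 0.0023 -0.0677]
s release_pad 0.76 [386.  258.3] [ 0.6001 -0.1129] tool: [ 0.0343 -0.0252]
s jaw_face 0.8 [357.1 251.7] [ 0.5515 -0.0978] tool: [-0.0039 -0.0589]
bar yaw -1.1611460623535497
board yaw -1.1523789294940923
```

View pics/w2.png

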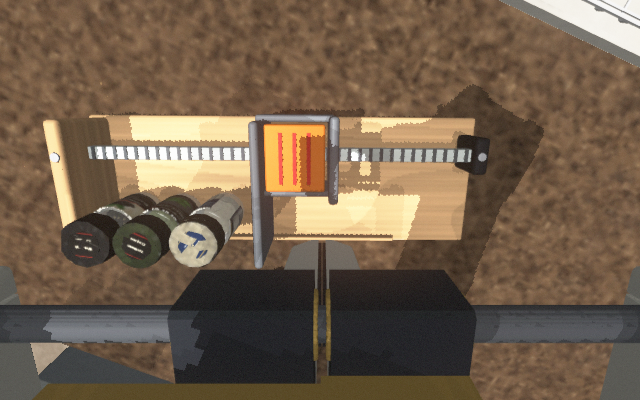

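The wrist view shows the tool square to the bar, with the pad over columns 264–327 and rows 122–193 and the lip at column 333. The three cameras agree on a shift of about (+0.034, -0.024) in the tool frame.

apply_moves:
  plan:
    - {"x":0.017,"y":-0.012,"z":0,"wx":0,"wy":0,"wz":0}
    - {"x":0.017,"y":-0.012,"z":0,"wx":0,"wy":0,"wz":0}
    - {"x":0,"y":0,"z":0.03,"wx":0,"wy":0,"wz":0}
    - {"x":0,"y":0,"z":0.03,"wx":0,"wy":0,"wz":0}
    - {"x":0,"y":0,"z":0.02,"wx":0,"wy":0,"wz":0}
    - {"x":0,"y":0,"z":0.02,"wx":0,"wy":0,"wz":0}
    - {"x":0,"y":0,"z":0.012,"wx":0,"wy":0,"wz":0}
    - {"x":0,"y":0,"z":0.01,"wx":0,"wy":0,"wz":0}
    - {"x":0,"y":0,"z":0,"wx":0,"wy":0,"wz":0}
    - {"x":0,"y":0,"z":0,"wx":0,"wy":0,"wz":0}

```text
t: 4.2
ee_pos: [0.6006, -0.1146, 0.097]
tool_rot: [0.0, 0.978, 0.208, 0.0]
ft_force: [0.8, 0.0, 0.4]
width: 0.0004
finger_force: 0.0
```

```bash
python3 look.py w3; python3 - <<'E'
from h import *
a=env.snapshot("side")["pixels"][200:330,280:440];b=env.snapshot("top")["pixels"][80:210,320:480]
w=cv2.imread("pics/w3.png")
c=np.hstack([cv2.resize(a,(400,325)),cv2.resize(b,(400,325))]);w=cv2.resize(w,(400,250))
c=np.vstack([c,np.hstack([w,np.zeros_like(w)])]);cv2.imwrite("pics/c3.png",c)
E
```

```text
4.2 [ 0.6006 -0.1146  0.097 ] [0.0001 0.9782 0.2078 0.0002] 0.0003615022961454112 [0.7746 0.0285 0.384 ]
tool y yaw -1.1520460549493232
w release_pad 0.85 [322.5 255.6] [ 0.5958 -0.1169] tool: [-0.0052  0.0001]
t jaw_face 0.62 [388.  162.8] [ 0.5554 -0.0923] tool: [-0.0322 -0.0388]
s release_pad 0.62 [384.  257.8] [ 0.597  -0.1112] tool: [-0.0019 -0.0045]
s jaw_face 0.9 [358.7 249. ] [ 0.5555 -0.0923] tool: [-0.0321 -0.0387]
bar yaw -1.1611460623535497
board yaw -1.1523789294940923
```

View pics/c3.png

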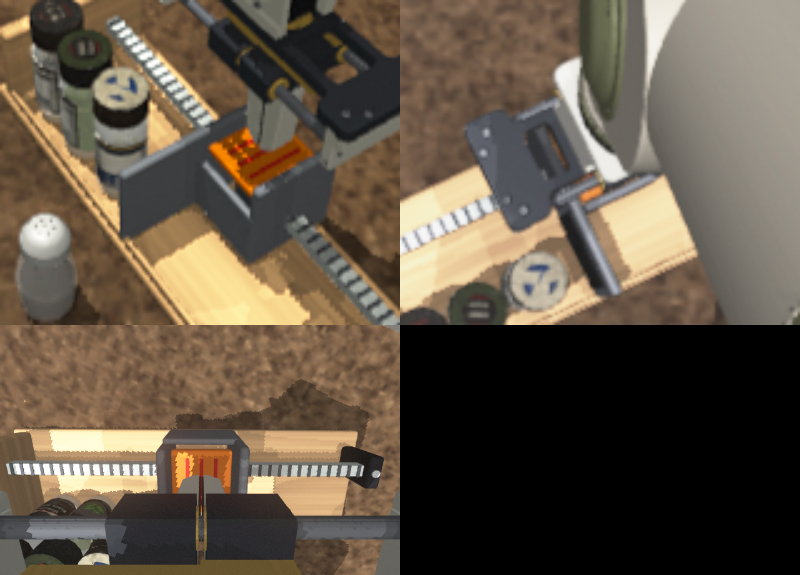

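The side crop shows the shut fingertips centred over the orange pad, clear of the jaw plate and lip. The jars and shaker are untouched. Next is the press.

apply_moves:
  plan:
    - {"x":0,"y":0,"z":0.006,"wx":0,"wy":0,"wz":0}
    - {"x":0,"y":0,"z":0.005,"wx":0,"wy":0,"wz":0}
    - {"x":0,"y":0,"z":0.003,"wx":0,"wy":0,"wz":0}
    - {"x":0,"y":0,"z":0.003,"wx":0,"wy":0,"wz":0}
    - {"x":0,"y":0,"z":0.002,"wx":0,"wy":0,"wz":0}
    - {"x":0,"y":0,"z":0.001,"wx":0,"wy":0,"wz":0}
    - {"x":0,"y":0,"z":0,"wx":0,"wy":0,"wz":0}
    - {"x":0,"y":0,"z":0,"wx":0,"wy":0,"wz":0}

```text
t: 5.55
ee_pos: [0.6003, -0.1146, 0.0768]
tool_rot: [0.0, 0.978, 0.208, 0.0]
ft_force: [-0.9, -0.3, 4.3]
width: 0.0004
finger_force: 2.5
```

apply_moves:
  plan:
    - {"x":0,"y":0,"z":0.001,"wx":0,"wy":0,"wz":0}
    - {"x":0,"y":0,"z":0.001,"wx":0,"wy":0,"wz":0}
    - {"x":0,"y":0,"z":0,"wx":0,"wy":0,"wz":0}
    - {"x":0,"y":0,"z":0,"wx":0,"wy":0,"wz":0}

```text
t: 5.95
ee_pos: [0.6004, -0.1146, 0.0752]
tool_rot: [0.0, 0.978, 0.208, 0.0]
ft_force: [-1.2, 0.2, 7.7]
width: 0.0006
finger_force: 4.3
```

apply_moves:
  plan:
    - {"x":0,"y":0.004,"z":0,"wx":0,"wy":0,"wz":0}
    - {"x":0,"y":0.008,"z":0,"wx":0,"wy":0,"wz":0}
    - {"x":0,"y":0.008,"z":0,"wx":0,"wy":0,"wz":0}
    - {"x":0,"y":0.008,"z":0,"wx":0,"wy":0,"wz":0}
    - {"x":0,"y":0.008,"z":0,"wx":0,"wy":0,"wz":0}
    - {"x":0,"y":0.008,"z":0,"wx":0,"wy":0,"wz":0}
    - {"x":0,"y":0.008,"z":0,"wx":0,"wy":0,"wz":0}
    - {"x":0,"y":0,"z":0,"wx":0,"wy":0,"wz":0}

```text
t: 6.75
ee_pos: [0.6218, -0.1632, 0.0752]
tool_rot: [0.0, 0.978, 0.207, 0.0]
ft_force: [-0.6, -2.3, 8.4]
width: 0.0007
finger_force: 4.2
```

```bash
python3 look.py w4|head -6
```

```text
6.75 [ 0.6218 -0.1632  0.0752] [0.0004 0.9783 0.2073 0.0003] 0.0007333961072528024 [-0.6256 -2.2903  8.4028]
tool y yaw -1.1530961663018298
w release_pad 0.33 [139.6 307.2] [ 0.5632 -0.0893] tool: [-0.0235 -0.0913]
t release_pad 0.46 [428.1 126.6] [ 0.6181 -0.1657] tool: [-0.0043  0.0008]
t jaw_face 0.97 [414.1 152.4] [ 0.5722 -0.1381] tool: [-0.0351 -0.0431]
s release_pad 0.58 [406.7 286.4] [ 0.6184 -0.1752] tool: [-0.0079  0.0096]
```

View pics/w4.png

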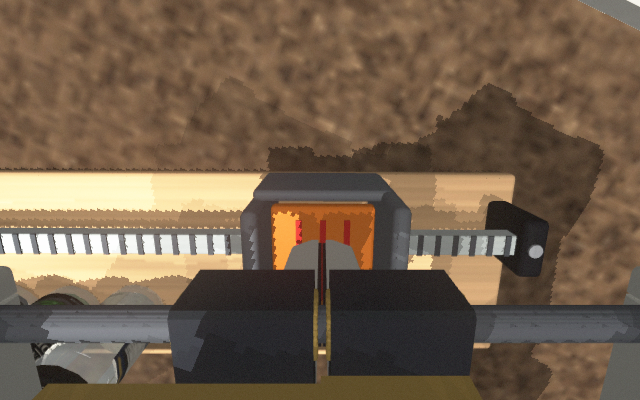

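The stop follows by friction: the pad is still centred under the fingers, at columns 272–375, and the bar's remaining length runs to the post at column 505. I'll keep pushing.

apply_moves:
  plan:
    - {"x":0,"y":0.008,"z":0,"wx":0,"wy":0,"wz":0}
    - {"x":0,"y":0.008,"z":0,"wx":0,"wy":0,"wz":0}
    - {"x":0,"y":0.008,"z":0,"wx":0,"wy":0,"wz":0}
    - {"x":0,"y":0.008,"z":0,"wx":0,"wy":0,"wz":0}
    - {"x":0,"y":0.006,"z":0,"wx":0,"wy":0,"wz":0}
    - {"x":0,"y":0.004,"z":0,"wx":0,"wy":0,"wz":0}
    - {"x":0,"y":0,"z":0,"wx":0,"wy":0,"wz":0}

```text
t: 7.9
ee_pos: [0.6385, -0.2012, 0.0753]
tool_rot: [0.0, 0.978, 0.208, 0.0]
ft_force: [-2.3, -1.3, 7.6]
width: 0.0004
finger_force: 4.3
```

apply_moves:
  plan:
    - {"x":0,"y":0.004,"z":0,"wx":0,"wy":0,"wz":0}
    - {"x":0,"y":0.004,"z":0,"wx":0,"wy":0,"wz":0}
    - {"x":0,"y":0.004,"z":0,"wx":0,"wy":0,"wz":0}
    - {"x":0,"y":0.004,"z":0,"wx":0,"wy":0,"wz":0}
    - {"x":0,"y":0,"z":0,"wx":0,"wy":0,"wz":0}

```text
t: 8.4
ee_pos: [0.6448, -0.2156, 0.0752]
tool_rot: [0.0, 0.978, 0.208, -0.0]
ft_force: [-1.6, -0.6, 9.5]
width: 0.0007
finger_force: 4.5
```

```bash
python3 look.py w5|head -8
```

```text
8.4 [ 0.6448 -0.2156  0.0752] [ 0.0001  0.9782  0.2076 -0.0002] 0.0006519060381628985 [-1.6337 -0.6123  9.5208]
tool y yaw -1.1525448280479667
w jaw_face 0.21 [112.2 273.8] [ 0.6057 -0.1283] tool: [-0.0003 -0.0956]
t release_pad 0.76 [453.4 112.6] [ 0.6416 -0.2108] tool: [-0.001  -0.0057]
t jaw_face 0.9 [441.7 138.7] [ 0.5947 -0.1866] tool: [-0.034  -0.0468]
s release_pad 0.57 [428.2 309.2] [ 0.6391 -0.2221] tool: [-0.0079  0.0036]
s jaw_face 0.88 [399.4 296. ] [ 0.5984 -0.1972] tool: [-0.0349 -0.0356]
bar yaw -1.1611460623535497
```

View pics/w5.png

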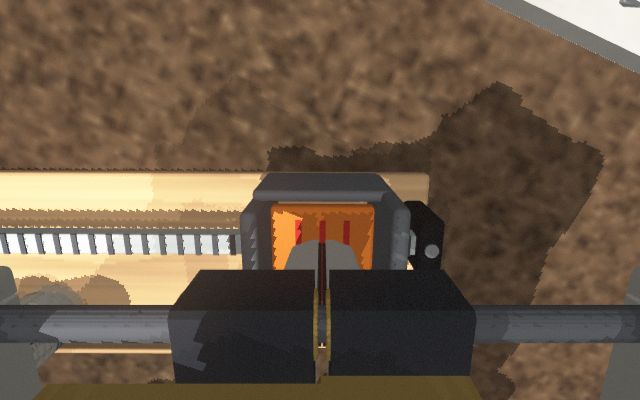

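The stop is nearly at the post: its rear edge is at column 410 and the post at 405–440, with the pad still centred. I'll push on gently until the force builds.

apply_moves:
  plan:
    - {"x":0,"y":0.003,"z":0,"wx":0,"wy":0,"wz":0}
    - {"x":0,"y":0.003,"z":0,"wx":0,"wy":0,"wz":0}
    - {"x":0,"y":0.003,"z":0,"wx":0,"wy":0,"wz":0}
    - {"x":0,"y":0.003,"z":0,"wx":0,"wy":0,"wz":0}
    - {"x":0,"y":0,"z":0,"wx":0,"wy":0,"wz":0}

```text
t: 9.35
ee_pos: [0.6491, -0.2247, 0.0752]
tool_rot: [-0.001, 0.978, 0.208, -0.001]
ft_force: [-4.2, 2.8, 10.8]
width: 0.0002
finger_force: 5.5
```

apply_moves:
  plan:
    - {"x":0,"y":0.003,"z":0,"wx":0,"wy":0,"wz":0}
    - {"x":0,"y":0.003,"z":0,"wx":0,"wy":0,"wz":0}
    - {"x":0,"y":0,"z":0,"wx":0,"wy":0,"wz":0}

```text
t: 9.65
ee_pos: [0.652, -0.2293, 0.0752]
tool_rot: [-0.001, 0.978, 0.208, -0.0]
ft_force: [-3.8, 6.0, 10.1]
width: 0.0006
finger_force: 5.2
```

```bash
python3 look.py w6|head -8
```

```text
9.65 [ 0.652  -0.2293  0.0752] [-0.0013  0.978   0.2084 -0.0003] 0.000561674558613969 [-3.7801  6.0394 10.1315]
tool y yaw -1.1508746354799102
t release_pad 0.47 [457.1 110.2] [ 0.6456 -0.2174] tool: [-0.001  -0.0135]
t jaw_face 0.86 [448.2 135.1] [ 0.6007 -0.198 ] tool: [-0.0341 -0.0495]
s release_pad 0.78 [429.9 315.1] [ 0.6382 -0.2326] tool: [-0.014  -0.0026]
s jaw_face 0.9 [402.3 298.2] [ 0.6018 -0.2019] tool: [-0.0347 -0.0455]
bar yaw -1.1611460623535497
board yaw -1.1523789294940923
```

View pics/w6.png

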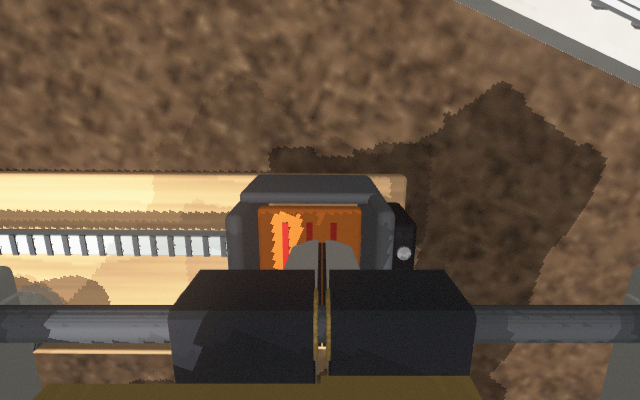

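The stop is hard against the post, and the fingers have slid about 7 mm back on the pad, which now sits at columns 258–362. I'll lift straight up.

apply_moves:
  plan:
    - {"x":0,"y":0,"z":-0.01,"wx":0,"wy":0,"wz":0}
    - {"x":0,"y":0,"z":-0.02,"wx":0,"wy":0,"wz":0}
    - {"x":0,"y":0,"z":-0.03,"wx":0,"wy":0,"wz":0}
    - {"x":0,"y":0,"z":-0.04,"wx":0,"wy":0,"wz":0}
    - {"x":0,"y":0,"z":-0.04,"wx":0,"wy":0,"wz":0}
    - {"x":0,"y":0,"z":-0.03,"wx":0,"wy":0,"wz":0}
    - {"x":-0.02,"y":0,"z":0,"wx":0,"wy":0,"wz":0}
    - {"x":-0.02,"y":0,"z":0,"wx":0,"wy":0,"wz":0}
    - {"x":0,"y":0,"z":0,"wx":0,"wy":0,"wz":0}

```text
t: 11.0
ee_pos: [0.6133, -0.25, 0.2452]
tool_rot: [0.001, 0.978, 0.206, -0.001]
ft_force: [-0.7, -0.1, -0.4]
width: 0.0003
finger_force: 0.0
```

```bash
python3 look.py w7|head -8
```

```text
11.0 [ 0.6133 -0.25    0.2452] [ 0.0006  0.9785  0.2064 -0.0007] 0.0002950621531398695 [-0.7058 -0.1464 -0.4295]
tool y yaw -1.155093581021167
w release_pad 0.57 [310.6 145.6] [ 0.6449 -0.2247] tool: [ 0.0394 -0.0105]
w jaw_face 0.68 [270.2 184.2] [ 0.5988 -0.2046] tool: [ 0.0054 -0.0475]
t release_pad 0.92 [460.  110.1] [ 0.6456 -0.2225] tool: [ 0.041  -0.0122]
t jaw_face 0.92 [448.9 134.6] [ 0.6015 -0.1992] tool: [ 0.01   -0.0513]
s release_pad 0.9 [433.6 311.5] [ 0.646  -0.2274] tool: [ 0.0393 -0.0076]
s jaw_face 0.96 [404.  300.4] [ 0.6033 -0.2063] tool: [ 0.0088 -0.0442]
```

View pics/w7.png

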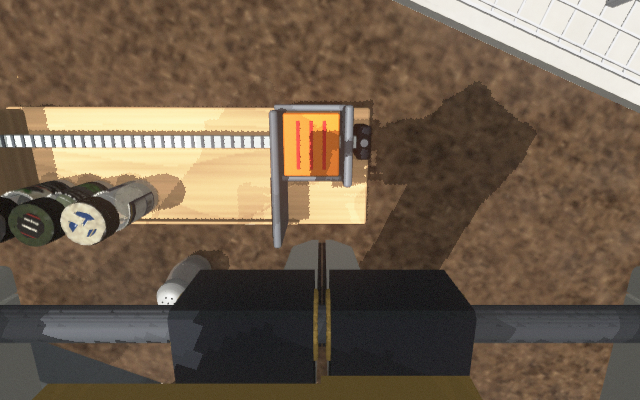

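The stop sits against the post (columns 345–370), the pad is level and up, and the jars and shaker are standing. The tool is clear, so I'll hand in.

```bash
python3 -c "
from workcell import env
print(env.finish_job())"
```

```text
the job is handed in; nothing more can be done
None
```

I pressed the release pad, pushed the stop back about 120 mm until it stalled against the post, and let go with the jars and shaker still standing; the job is handed in, but no verdict was returned.

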